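Turn the slide carrier round and hold the dryer lid at its index arm

TASK

Get the slides drying: lift the slide carrier out of its slotted stand, turn it round so that the face with the glass slides looks towards the dryer, and put it back fully home in the slot, tab up, and let go of it. Then lift the dryer's sprung lid by its handle bar until the lid lies level with the steel index arm beside it, and finish while still holding the lid there, still, with the gripper: do not let go at the end. Leave the index arm and everything else on the bench where it is.

Things in the scene. Friction and masses are not known exactly. Their poses are not given: they have to be found in the camera images.
- dryer: The slide dryer: white box 180 mm deep (x) x 240 mm wide (y) x 100 mm high, fixed to the bench, open on top under its lid. Origin: centre of its underside; +x points from its front to its back (its front, with handle bar and display, faces the robot), z up.
- lid (a joint): Angle of the dryer's grey lid in rad: 0 shut, grows as its front edge rises, stop at 1.2. Lid 180 x 240 x 12 mm, hinged along the dryer's back top edge: hinge line along the dryer's y, 100 mm above the bench, 90 mm behind the dryer's origin. A spring pulls it shut: lifting at the bar takes about 6 N when nearly shut, about 8 N square to it (11 N straight up) at 0.7 rad; let go, it falls shut.
- lid_bar (a point): Centre of the lid's handle: round steel bar 12 mm thick, 110 mm long (y), 42 mm in front of the lid's edge on two arms at y = -50 and +50 mm; room for fingers between. Axes are the lid's: x to the hinge, z up. With the lid at angle a this point is 222 cos(a) - 6 sin(a) mm in front of the hinge line and 222 sin(a) + 6 cos(a) mm above it. The bar can turn between fingers as the lid swings.
- index (a joint): Angle of the steel index arm in rad, measured like the lid's: the arm (170 mm long, 6 x 12 mm section) pivots about the same hinge line, 18 mm outside the lid's left (+y) edge, and shows the wanted lid angle (0.40 to 0.70). The lid is at the mark when its angle equals the arm's. The arm stays where it is set by stiff friction and must not be moved.
- index_tip (a point): Free end of the index arm, 170 mm from the hinge line; axes like the lid's (x along the arm towards the hinge).
- stand: The stand: grey plastic base 75 (x) x 124 (y) x 8 mm, fixed to the bench in front of the dryer, with an upright slot between two walls: slot 11 mm wide (x), 102 mm long (y), floor 8 mm and wall tops 32 mm above the bench, then a flared lead-in up to 39 mm, about 20 mm wide at its mouth. Origin: centre of its underside, below the slot's middle. Its +x points towards the dryer (within 10 degrees of the dryer's +x).
- carrier_center (a point): Centre (half-way up) of the slide carrier: an upright aluminium plate 8 mm thick (x) x 90 mm (y) x 112 mm high with a black tab on its top edge, 152 mm high in all, about 0.1 to 0.2 kg; this point is 76 mm above its lower edge, so 84 mm above the bench when home in the slot. Its +x points out of the face with the slides (at first away from the dryer, must end towards it), +z up to the tab. It may lean up to 7 degrees in the slot.
- carrier_tab (a point): Grasp point in the carrier's tab: the tab is 10 mm thick (x), 36 mm wide (y), and stands from 112 to 152 mm above the carrier's lower edge, so it can be pinched from above across its thickness or its width; this point is 138 mm above the lower edge, 146 mm above the bench when home. Below the tab the plate's shoulders stick out 27 mm to either side along y.
- slide_face (a point): Middle of the carrier's slide face, 6.5 mm out from the plate's middle plane: three glass slides 26 x 70 mm with white ends stand 2.5 mm proud of the plate there, 34 to 104 mm above the lower edge; the other face is bare.
- timer: Bystander: white timer 55 x 75 x 16 mm; origin: centre of its underside.
- microplate: Bystander: white well plate 127 x 85 x 14 mm; origin: centre of its underside.
- tip_box: Bystander: pipette-tip box 120 x 85 x 60 mm; origin: centre of its underside.
- bottle: Bystander: reagent bottle, 56 mm diameter, 115 mm high; origin: centre of its underside.
- beaker: Bystander: glass cup, 66 mm diameter, 85 mm high; origin: centre of its underside.
- jar: Bystander: jar, 48 mm diameter, 60 mm high; origin: centre of its underside.
Things that resemble listed ones, but are neither listed nor needed, are in the scene too. Leave any blue or red look-alike of the part that bears carrier_center alone.

How it is judged:
On the way:
1. the carrier stands home in the slot with its slides towards the dryer, let go (x of slide_face in the frame of stand above 0.002 m and x of carrier_center in the frame of stand between -0.012 and 0.012 m and y of carrier_center in the frame of stand between -0.012 and 0.012 m and z of carrier_center in the frame of stand below 0.0885 m and angle between carrier_center's own z axis and vertical below 0.2 rad and angle between the x axis of carrier_center and the x axis of stand, either way round below 0.25 rad and contact force between carrier and the fingers below 0.1 N), for 0.2 s.
At the end, for the whole second after the job is handed in: Fingers hold the lid (over 2 N), still (under 0.1 rad/s), within 0.07 rad of the index arm. Carrier untouched in the slot, slides towards the dryer: within 12 mm of its middle, under 4.5 mm above home, 0.2 rad of upright, 0.25 rad of square (all of step 1 and angle between the x axis of lid_bar and the x axis of index_tip, either way round below 0.07 rad and velocity of joint lid between -0.1 and 0.1 rad/s and contact force between lid and the fingers above 2 N); the arm keeps its last pose, push and grip.
It fails at once if a bystander is shifted by more than 30 mm (distance of any of timer, microplate, tip_box, bottle, beaker, jar from where it was at the start of the episode above 0.03 m).
It fails at once if the index arm is moved by more than 15 mm at its tip (distance of index_tip from where it was at the start of the episode above 0.015 m).
It also fails if it takes over 54 s, if anything falls off the work surface, if the arm or the gripper's body presses on something with over 40 N, if the wrist force passes 120 N, or if a joint passes its speed limit or range.

ROBOT

A 7-joint arm with a two-finger parallel gripper is mounted at the origin on the work surface. World frame = base frame: x ahead of the robot, y to its left, z up, the work surface at z = 0. Lengths are in m, angles in rad, forces in N, time in s.
With the tool pointing down it reaches from about 0.425 to 1.025 m from the base axis. Payload 3.6 kg.
Tool frame: the origin (TCP) lies midway between the tips of the shut fingers; the grasp point (between the pads) lies 19 mm behind it; z points along the fingers, y is the line along which they close (so a half turn about z gives the same grasp; the last joint's range is limited). The gripper opens to 85 mm and grips with 20 to 120 N. Pads are 22 mm wide; open, the fingers measure 114 mm over their backs; the gripper's body (76 mm by 85 mm) begins 54 mm behind the grasp point. The pads swing forward as they close: fully open they stand 13 mm farther back than shut.
Start: joints at [-1.266, 0.591, 0.048, 1.609, -0.033, 0.943, -0.034], TCP at [0.282, 0.668, 0.231] pointing down, gripper open.
Joint ranges: [-2.69, 2.69], [-0.47, 2.24], [-1.27, 1.36], [0.19, 2.51], [-1.53, 4.68], [0.08, 2.07], [-3.09, 3.09]. Speed limits (rad/s): [2.57, 2.57, 3.14, 3.14, 3.14, 3.14, 3.14].

INTERFACE

Orientations are given as a 3x3 rotation matrix whose columns are the frame's x, y, z axes.
In Python, from station import env gives the robot as it stands.
- The arm moves only by the tool play_rows, never from a script. Its argument "plan" is a list of rows, each a list of 5 numbers: the shift along the tool's x, y, z in cm, then the turn about the tool's z in rad, then the finger opening in cm, from 0 to 8.54. A call has 1 to 8 rows; each row shifts and turns the commanded pose from where the row before left it, along the tool's axes as they then stand; what a row does not reach is not made up. A row lasts 1/10 s, in which the tool goes at most 50 mm and 8.59 degrees, less where a joint would pass 70% of its speed; a pose out of reach is approached as far as the arm can. A call with a gripper value outside its range is refused whole. The fingers move at their own pace and stop on an object; "grip_force" is the grip in N (left out, the last holds). Time passes only in rows, so rows that do not move let the fingers close. It gives the time, the measured TCP pose, the force, the opening and the grip force at its end, in the units of the state.
- env.get_state(): the state, without advancing time (a new reading comes with each control period).
- env.camera(name): name is "side" or "top"; returns a dict with "frame" (480x640x3 uint8, red, green, blue), "z_map" (480x640 float32, m along the optical axis (not along the pixel's ray), 0 where there is no reading), "fx", "fy", "cx", "cy" (pixels), "k1" (the pictures are not rectified: a ray, as slopes to the right and down, at radius r is drawn at 1 + k1 r^2 times it, then the intrinsics apply), "origin" and "rotation" of the camera in the world. Camera axes: x right, y up, looking along -z (the intrinsics and any distortion apply to the point x, -y, -z); pixel columns grow to the right and rows downward; lengths in m; the calibration is good to about 2 mm. A picture is of the moment at which its call begins.
- env.job_done(): hands the job in; it is judged then, once.
The state is a dict: "time_s": time; "q": joint angles; "dq": joint speeds; "effort": joint torques, N m; "ee_pos": TCP position; "eef_rot": TCP orientation; "ft_force": force on the tool from outside, world axes, zero at the start; "torque": the same for the moment, N m; "width": finger opening in m; "grip_force": force on a finger pad.
Only numpy, scipy, OpenCV 4.12 (cv2) and the standard library are available. Lean on these libraries where they do the work, as an engineer would, in place of code of your own. Each camera call takes 0.05 s, during which the arm holds its last target. There are 200 camera calls.

## Working session

There is one attempt and no reset: what is moved stays moved. The work goes in short steps, Python scripts to look and compute and a tool call to move; the robot and the scene stay as the last step left them, time stands still between calls to the robot, and variables do not carry over. Pictures are saved under pics/ and viewed, at most 10 in all, crops included, and the job is handed in when it is done.

Besides the shell and the picture viewer there is one more tool, called in YAML: its name, and indented under it one key for each argument. play_rows: Moves the arm, as the interface text tells. Its arguments: {"type":"object","properties":{"plan":{"type":"array"},"grip_force":{"type":"number"}},"required":["plan"]}

```bash
mkdir -p pics; ls; cat > h.py <<'E'
import numpy as np, cv2
from station import env
def cam(n):
    c=env.camera(n); 
    c['R']=np.array(c['rotation']);c['o']=np.array(c['origin']); return c
def ray(c,u,v):
    p=np.array([(u-c['cx'])/c['fx'],(v-c['cy'])/c['fy']],float); s=p.copy()
    for _ in range(20): s=p/(1+c['k1']*(s@s))
    return c['R']@np.array([s[0],-s[1],-1.0])
def plane(c,u,v,z):
    d=ray(c,u,v); return c['o']+d*(z-c['o'][2])/d[2]
def pt(c,u,v):
    return c['o']+ray(c,u,v)*c['z_map'][int(v),int(u)]
def cloud(c):
    v,u=np.mgrid[0:480,0:640]
    K=np.array([[c['fx'],0,c['cx']],[0,c['fy'],c['cy']],[0,0,1.]])
    p=np.stack([(u-c['cx'])/c['fx'],(v-c['cy'])/c['fy']],-1); s=p.copy()
    for _ in range(20): s=p/(1+c['k1']*(s**2).sum(-1,keepdims=True))
    d=np.stack([s[...,0],-s[...,1],-np.ones_like(s[...,0])],-1)
    return c['o']+(d*c['z_map'][...,None])@c['R'].T
def proj(c,P):
    q=c['R'].T@(np.array(P)-c['o']); s=np.array([q[0],-q[1]])/-q[2]; s=s*(1+c['k1']*(s@s))
    return s*[c['fx'],c['fy']]+[c['cx'],c['cy']]
def save(c,name,box=None,k=1):
    f=c['frame'][...,::-1]
    if box: f=f[box[1]:box[3],box[0]:box[2]]
    cv2.imwrite('pics/'+name,cv2.resize(f,None,fx=k,fy=k,interpolation=cv2.INTER_CUBIC))
E
python3 - <<'E'
from h import *
for n in ('side','top'):
    c=cam(n); save(c,n+'1.png'); print(n,c['o'],c['R'].round(3).tolist(),c['fx'],c['k1'],(c['z_map']>0).mean())
s=env.get_state(); print(s)
E
```

```text
pics
side [ 0.25728401 -0.44353787  0.7387815 ] [[0.854, 0.383, -0.353], [-0.521, 0.644, -0.561], [0.012, 0.663, 0.749]] 439.5950690086895 -0.08121987217979304 0.995947265625
top [0.38158445 0.02201831 1.35186738] [[0.016, 0.989, -0.149], [-1.0, 0.015, -0.01], [-0.008, 0.149, 0.989]] 526.015888121014 -0.059410948037556977 0.9960579427083334
{'time_s': 0.1, 'q': array([-1.26549561,  0.59201737,  0.04835389,  1.60966166, -0.03328162,
        0.9426881 , -0.03370078]), 'dq': array([-0.00089319, -0.00191503, -0.00092098, -0.00236958,  0.00067516,
       -0.00017718,  0.00192415]), 'effort': array([ 4.79904556e-03, -5.49995470e+01,  1.55314051e+00, -1.98824823e+01,
        9.71410976e-03,  3.82447470e-03, -7.28513889e-07]), 'ee_pos': array([0.28127011, 0.66743374, 0.23027587]), 'eef_rot': array([[-9.21546827e-01,  3.88266737e-01, -6.21403878e-04],
       [ 3.88267204e-01,  9.21544945e-01, -1.86891456e-03],
       [-1.52985757e-04, -1.96356303e-03, -9.99998061e-01]]), 'ft_force': array([ 0.4729688 , -0.13195499, -0.0900938 ]), 'torque': array([-0.00302611,  0.02811503, -0.02872441]), 'grip_force': 0.0, 'width': 0.08557851953493881}
```

View pics/side1.png

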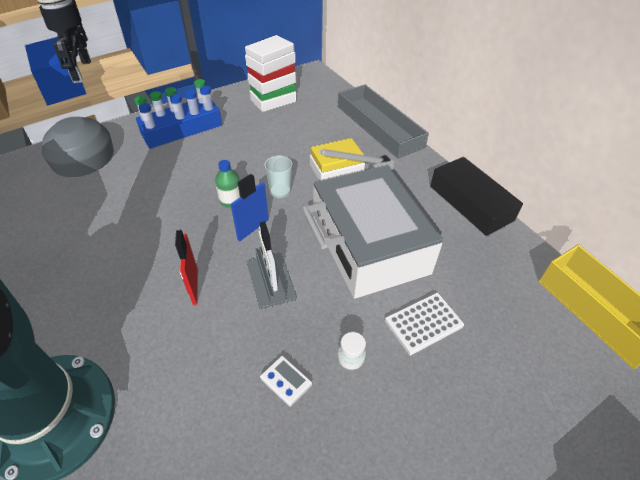

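View pics/top1.png

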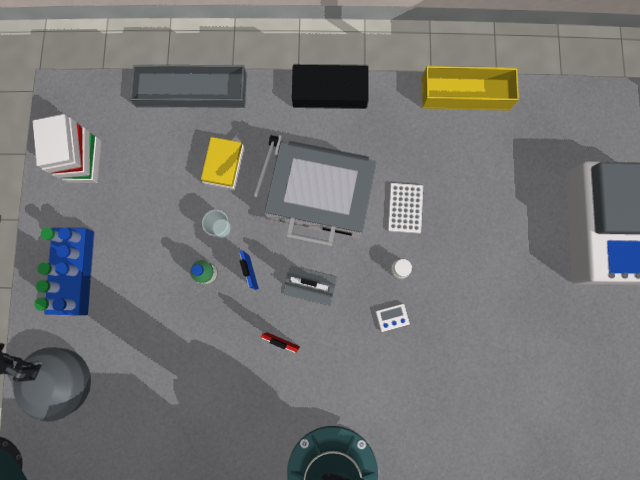

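The side view shows a red plate at (188,270), a blue one at (250,212) and the aluminium carrier in the grey stand at (268,262). In the top view they are at (280,342), (248,268) and (310,282). The aluminium one in the stand fits the description. The index arm is at top (268,165), beside the dryer's left edge.

```bash
python3 - <<'E'
from h import *
t=cam('top'); s=cam('side')
T=cloud(t); S=cloud(s)
np.set_printoptions(precision=4,suppress=True)
print('bench z',np.median(T[300:330,430:480,2]), np.median(S[380:400,150:230,2]))
# stand region
def region(P,x0,x1,y0,y1,z0,z1):
    return (P[...,0]>x0)&(P[...,0]<x1)&(P[...,1]>y0)&(P[...,1]<y1)&(P[...,2]>z0)&(P[...,2]<z1)
c0=pt(t,310,282); print('carrier px',c0, pt(t,310,300),pt(t,310,230))
for nm,P in (('top',T),('side',S)):
  for z0,z1 in ((.004,.013),(.027,.042),(.10,.135),(.14,.18)):
    m=region(P,c0[0]-.08,c0[0]+.08,c0[1]-.09,c0[1]+.09,z0,z1)
    q=P[m]
    if len(q)<5: print(nm,z0,len(q));continue
    r=cv2.minAreaRect(q[:,:2].astype(np.float32)); print(nm,z0,len(q),q.mean(0),r)
# dryer lid top
m=region(T,.55,.95,-.25,.25,.095,.13); n,l,st,ce=cv2.connectedComponentsWithStats(m.astype(np.uint8)); i=1+st[1:,4].argmax(); q=T[l==i]
print('lid',len(q),cv2.minAreaRect(q[:,:2].astype(np.float32)),np.median(q[:,2]))
for u,v in ((276,140),(272,155),(268,165),(262,180),(257,193)):
    print(u,v,T[v,u],T[v-1:v+2,u-2:u+3,2].max())
save(s,'side_crop.png',(220,130,450,310),3)
E
```

```text
bench z 0.0001729969417079147 2.5676804733199e-05
carrier px [0.4546 0.0602 0.1617] [0.4183 0.0641 0.0092] [ 0.6003  0.0681 -0.0034]
top 0.004 1099 [0.4561 0.0639 0.0076] ((0.454658567905426, 0.06061864644289017), (0.1587240993976593, 0.1803266406059265), 0.6151060461997986)
top 0.027 352 [0.4553 0.0641 0.0364] ((0.45672544836997986, 0.06577922403812408), (0.12412013113498688, 0.03206583857536316), 76.86397552490234)
top 0.1 125 [0.4539 0.0633 0.118 ] ((0.4550131857395172, 0.06445594877004623), (0.08944663405418396, 0.010530988685786724), 76.97743225097656)
top 0.14 79 [0.4559 0.0638 0.1602] ((0.4561801850795746, 0.06399991363286972), (0.03570100665092468, 0.009999743662774563), 77.07484436035156)
side 0.004 1033 [0.4526 0.0577 0.0082] ((0.44474342465400696, 0.0685076043009758), (0.12831567227840424, 0.1496879756450653), 3.1740453243255615)
side 0.027 492 [0.45   0.0452 0.0358] ((0.4568975269794464, 0.06389204412698746), (0.12670132517814636, 0.03246784955263138), 76.7553939819336)
side 0.1 219 [0.4502 0.0465 0.1167] ((0.45539891719818115, 0.061730727553367615), (0.09142966568470001, 0.011832084506750107), 77.347412109375)
side 0.14 144 [0.4548 0.058  0.1561] ((0.4564782381057739, 0.06303156167268753), (0.03852306306362152, 0.010230226442217827), 77.63650512695312)
lid 8004 ((0.6756676435470581, 0.058384642004966736), (0.2682924270629883, 0.24052920937538147), 79.09244537353516) 0.1134564967092726
276 140 [0.8026 0.1518 0.1175] 0.12020325691499445
272 155 [0.7993 0.173  0.005 ] 1.3518673809958808
268 165 [ 0.7738  0.1836 -0.0023] 0.14532977659601065
262 180 [0.6926 0.1781 0.1516] 0.16595055043446982
257 193 [0.6551 0.1852 0.1774] 1.3518673809958808
```

View pics/side_crop.png

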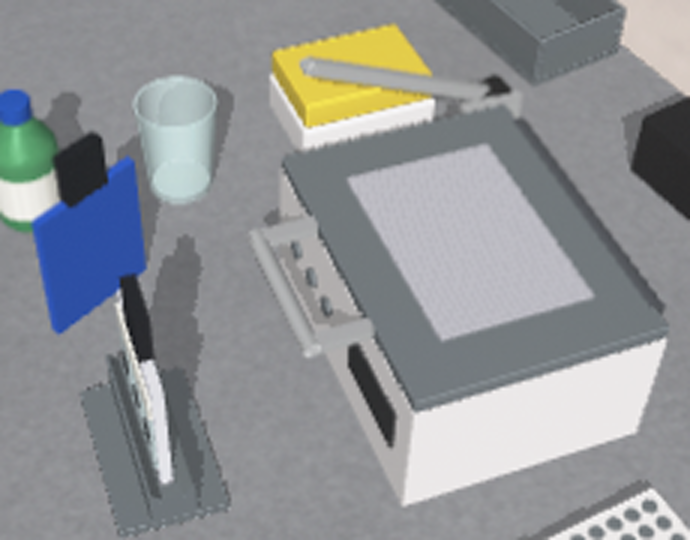

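The crop confirms the choice: the aluminium plate is in the stand, its slides with white ends face left towards the robot, and its tab is black. The index arm is raised at the lid's far edge, from pivot (500,90) to tip (310,65). Next: the dryer frame and the index angle.

```bash
python3 - <<'E'
from h import *
np.set_printoptions(precision=4,suppress=True)
t=cam('top'); s=cam('side'); T=cloud(t); S=cloud(s)
# lid plate: z .108-.116
P=np.concatenate([T.reshape(-1,3),S.reshape(-1,3)]); 
m=(T[...,2]>.108)&(T[...,2]<.117)&(T[...,0]>.55)&(T[...,0]<.85)&(abs(T[...,1]-.05)<.2)
m=cv2.morphologyEx(m.astype(np.uint8),cv2.MORPH_OPEN,np.ones((9,9)))
n,l,st,ce=cv2.connectedComponentsWithStats(m);i=1+st[1:,4].argmax()
r=cv2.minAreaRect(T[l==i][:,:2].astype(np.float32)); print('lid',r)
yaw=np.radians(r[2]-90); ex=np.array([np.cos(yaw),np.sin(yaw)]); ey=np.array([-ex[1],ex[0]]); c=np.array(r[0])
print('yaw',np.degrees(yaw))
for nm,A in (('top',T),('side',S)):
    Q=A.reshape(-1,3); d=Q[:,:2]-c; L=np.c_[d@ex,d@ey,Q[:,2]]
    b=L[(L[:,0]<-.10)&(L[:,0]>-.16)&(abs(L[:,1])<.045)&(L[:,2]>.09)&(L[:,2]<.118)]
    print('bar',len(b),b.min(0),b.max(0),np.median(b,0))
    a=L[(L[:,1]>.128)&(L[:,1]<.155)&(L[:,2]>.108)&(L[:,0]<.06)&(L[:,0]>-.12)]
    print('idx',len(a),a.min(0),a.max(0))
    f=np.polyfit(a[:,0],a[:,2],1); a=a[abs(np.polyval(f,a[:,0])-a[:,2])<.006]; f=np.polyfit(a[:,0],a[:,2],1)
    print(len(a),'angle',-np.arctan(f[0]),'z at hinge',np.polyval(f,.09), np.std(a[:,2]-np.polyval(f,a[:,0])))
b0=c-ex*.132; print('bar xy',b0)
e=env.get_state(); R=e['eef_rot'];p=e['ee_pos']
print('time',e['time_s'],'to above tab (tool cm):',R.T@(np.array([.4565,.0637,.24])-p)*100)
E
```

```text
Traceback (most recent call last):
ValueError: attempt to get argmax of an empty sequence
```

```bash
cat > m.py <<'E'
from h import *
np.set_printoptions(precision=4,suppress=True)
t=cam('top'); s=cam('side'); T=cloud(t); S=cloud(s)
m=(T[...,2]>.10)&(T[...,2]<.128)&(T[...,0]>.55)&(T[...,0]<.9)&(abs(T[...,1]-.05)<.25)
m=cv2.morphologyEx(m.astype(np.uint8),cv2.MORPH_CLOSE,np.ones((3,3)))
m=cv2.morphologyEx(m,cv2.MORPH_OPEN,np.ones((9,9)))
n,l,st,ce=cv2.connectedComponentsWithStats(m);print(st);i=1+st[1:,4].argmax()
r=cv2.minAreaRect(T[l==i][:,:2].astype(np.float32)); print('lid',r)
a=r[2]; yaw=np.radians(a if a<45 else a-90); ex=np.array([np.cos(yaw),np.sin(yaw)]); ey=np.array([-ex[1],ex[0]]); c=np.array(r[0])
print('yaw',np.degrees(yaw))
for nm,A in (('top',T),('side',S)):
    Q=A.reshape(-1,3); d=Q[:,:2]-c; L=np.c_[d@ex,d@ey,Q[:,2]]
    b=L[(L[:,0]<-.10)&(L[:,0]>-.16)&(abs(L[:,1])<.045)&(L[:,2]>.09)&(L[:,2]<.118)]
    print('bar',len(b),b.min(0),b.max(0),np.median(b,0))
    a=L[(L[:,1]>.128)&(L[:,1]<.155)&(L[:,2]>.112)&(L[:,0]<.06)&(L[:,0]>-.12)]
    print('idx',len(a),a.min(0),a.max(0))
    f=np.polyfit(a[:,0],a[:,2],1); a=a[abs(np.polyval(f,a[:,0])-a[:,2])<.006]; f=np.polyfit(a[:,0],a[:,2],1)
    print(len(a),'angle',-np.arctan(f[0]),'z at hinge',np.polyval(f,.09), np.std(a[:,2]-np.polyval(f,a[:,0])))
b0=c-ex*.132; print('bar xy',b0,'origin',c)
e=env.get_state(); R=e['eef_rot'];p=e['ee_pos']
print('time',e['time_s'],'to above tab (tool cm):',R.T@(np.array([.4565,.0637,.24])-p)*100)
E
python3 m.py
```

```text
[[     0      0    640    480 299574]
 [   266    137    109     94   7626]]
lid ((0.5994731187820435, 0.07519342750310898), (0.2724536955356598, 0.40779274702072144), 79.0963134765625)
yaw -10.9036865234375
bar 33 [-0.1452 -0.044   0.0915] [-0.1341  0.0072  0.1179] [-0.1433 -0.0146  0.111 ]
idx 17 [-0.1145  0.1285  0.1123] [-0.0958  0.1372  0.1169]
17 angle 0.014578400144635122 z at hinge 0.1114916159270028 0.0014408808428668725
bar 50 [-0.1447 -0.0439  0.0911] [-0.1402  0.0047  0.1155] [-0.1431 -0.0193  0.111 ]
idx 14 [-0.1114  0.1281  0.1121] [-0.0947  0.1355  0.115 ]
14 angle -0.023716408668176925 z at hinge 0.11785118900721622 0.0007532162308930497
bar xy [0.4699 0.1002] origin [0.5995 0.0752]
time 0.4 to above tab (tool cm): [-39.5906 -48.8971  -0.8691]
```

```bash
sed -i 's/T\[l==i\]/T[(l==i)\&(abs(T[...,2]-.1125)<.004)]/; s/^n,l/m=cv2.morphologyEx(m,cv2.MORPH_OPEN,np.ones((13,13)))\nn,l/' m.py; python3 m.py
```

```text
[[     0      0    640    480 299754]
 [   267    143    107     87   7446]]
lid ((0.6926575899124146, 0.04282540827989578), (0.24516631662845612, 0.1919204443693161), 79.7900619506836)
yaw -10.209938049316406
bar 198 [-0.1403 -0.0449  0.1026] [-0.1024  0.045   0.117 ] [-0.1342  0.0024  0.1117]
idx 171 [-0.0699  0.1317  0.1171] [0.0586 0.1401 0.1827]
147 angle 0.39947129627631445 z at hinge 0.11374311433652214 0.002549831943083305
bar 253 [-0.14   -0.0446  0.1002] [-0.1004  0.0446  0.1142] [-0.1336  0.0089  0.1106]
idx 280 [-0.0688  0.1283  0.1166] [0.0595 0.139  0.1776]
256 angle 0.39942772594874965 z at hinge 0.10899478815979122 0.0034303183526661
bar xy [0.5627 0.0662] origin [0.6927 0.0428]
time 0.5 to above tab (tool cm): [-39.593  -48.8998  -0.8694]
```

play_rows:
  plan:
    - [-1.5,-1.85,0,0,6]
    - [-3,-3.7,0,0,6]
    - [-3,-3.7,0,0,6]
    - [-3,-3.7,0,0,6]
    - [-3,-3.7,0,0,6]
    - [-3,-3.7,0,0,6]
    - [-3,-3.7,0,0,6]
    - [-3,-3.7,0,0,6]
  grip_force: 40

```text
time_s: 1.3
ee_pos: [0.3816, 0.3233, 0.2317]
eef_rot: [[-0.922, 0.388, 0.001], [0.388, 0.922, 0.001], [-0.001, 0.001, -1.0]]
ft_force: [0.7, -0.5, 0.7]
width: 0.0597
grip_force: 0.0
```

play_rows:
  plan:
    - [-3,-3.7,0,0,6]
    - [-3,-3.7,0,0,6]
    - [-3,-3.7,0,0,6]
    - [-3,-3.7,0,0,6]
    - [-3,-3.7,0,0,6]
    - [-1.1,-1.4,0,0,6]
    - [0,0,0,0.14,6]
    - [0,0,0,0.14,6]

```text
time_s: 2.1
ee_pos: [0.4527, 0.0778, 0.2317]
eef_rot: [[-0.773, 0.635, 0.001], [0.635, 0.773, 0.0], [-0.0, 0.001, -1.0]]
ft_force: [-0.1, -0.1, 0.6]
width: 0.0599
grip_force: 0.0
```

play_rows:
  plan:
    - [0,0,0,0.14,6]
    - [0,0,0,0.14,6]
    - [0,0,0,0.14,6]
    - [0,0,0,0.14,6]
    - [0,0,0,0.14,6]
    - [0,0,0,0.14,6]
    - [0,0,0,0.14,6]
    - [0,0,0,0.14,6]

```text
time_s: 2.9
ee_pos: [0.4524, 0.0792, 0.2316]
eef_rot: [[0.231, 0.973, 0.001], [0.973, -0.231, 0.0], [0.001, 0.001, -1.0]]
ft_force: [-0.5, 0.1, -0.1]
width: 0.06
grip_force: 0.0
```

```bash
cat > g.py <<'E'
import sys
from h import *
np.set_printoptions(precision=4,suppress=True)
def go(x,y,z,yaw=None):
    e=env.get_state(); R=e['eef_rot'];p=e['ee_pos']
    print('t',e['time_s'],'p',p,'q',e['q'],'w',e['width'],'F',e['ft_force'],'tilt',R[:,2])
    print('tool-y yaw',np.degrees(np.arctan2(R[1,1],R[0,1])))
    print('shift cm',R.T@(np.array([x,y,z])-p)*100)
    if yaw is not None:
        d=np.degrees(np.arctan2(R[1,1],R[0,1]))-yaw; print('turn',np.radians((d+180)%360-180))
if __name__=='__main__': go(*map(float,sys.argv[1:]))
E
python3 g.py .4563 .0637 .128 -13
```

```text
t 2.9 p [0.4524 0.0792 0.2316] q [-0.6731  0.2836  0.4947  2.2041 -0.209   0.6964 -0.2677] w 0.059956779752123164 F [-0.5096  0.1015 -0.1105] tilt [ 0.0007  0.0004 -1.    ]
tool-y yaw -13.38504564933596
shift cm [-1.4276  0.7294 10.3599]
turn -0.006720314351391849
```

play_rows:
  plan:
    - [-1.43,0.73,2,0,6]
    - [0,0,3,0,6]
    - [0,0,2.5,0,6]
    - [0,0,0,0,6]

```text
time_s: 3.3
ee_pos: [0.4542, 0.0632, 0.1543]
eef_rot: [[0.226, 0.974, -0.005], [0.974, -0.226, -0.001], [-0.003, -0.005, -1.0]]
ft_force: [0.7, -0.0, 0.4]
width: 0.0597
grip_force: 0.0
```

```bash
python3 g.py .4563 .0637 .128 -13
```

```text
t 3.3 p [0.4542 0.0632 0.1543] q [-0.5516  0.4179  0.4087  2.2686 -0.3325  0.5154 -0.1102] w 0.05969231491666359 F [ 0.7148 -0.0027  0.3788] tilt [-0.0054 -0.0014 -1.    ]
tool-y yaw -13.076771958588854
shift cm [0.0987 0.208  2.6301]
turn -0.0013399234505804202
```

play_rows:
  plan:
    - [0.1,0.2,1.3,0,6]
    - [0,0,1.2,0,6]
    - [0,0,0,0,6]
    - [0,0,0,0,0]
    - [0,0,0,0,0]
    - [0,0,0,0,0]
    - [0,0,0,0,0]
    - [0,0,0,0,0]

```text
time_s: 4.1
ee_pos: [0.4585, 0.0642, 0.1318]
eef_rot: [[0.226, 0.974, 0.001], [0.974, -0.226, 0.001], [0.001, 0.0, -1.0]]
ft_force: [-1.1, 0.6, 5.3]
width: 0.0095
grip_force: 39.7
```

```bash
python3 g.py .4563 .0637 .128 -13; python3 -c "
from h import *
print(env.get_state()['grip_force']); save(cam('side'),'side2.png',(200,130,420,310),3)"
```

```text
t 4.1 p [0.4585 0.0642 0.1318] q [-0.5173  0.46    0.3692  2.2781 -0.3721  0.4575 -0.0747] w 0.009538533229646734 F [-1.1078  0.6361  5.3075] tilt [ 0.0006  0.0005 -1.    ]
tool-y yaw -13.059272717339411
shift cm [-0.0993 -0.2021  0.3841]
turn -0.0010345040741766547
39.66008484363556
```

View pics/side2.png

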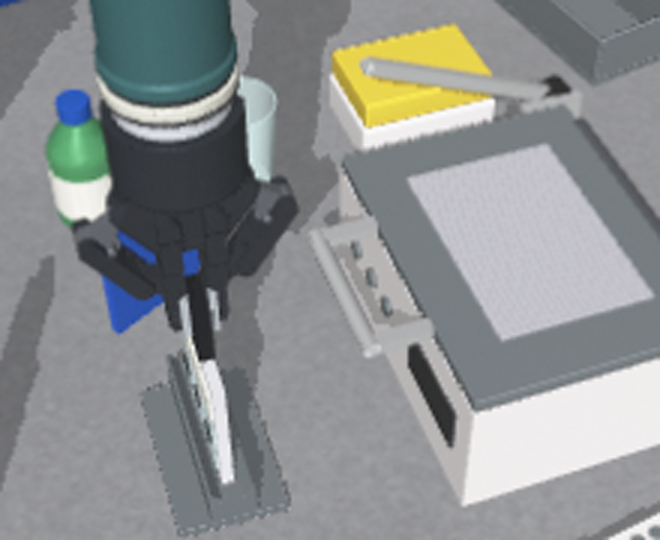

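The fingers hold the black tab at crop (200,310), with the plate still in the slot. Now I lift and turn it.

play_rows:
  plan:
    - [0,0,-1,0,0]
    - [0,0,-1.5,0,0]
    - [0,0,-2,0,0]
    - [0,0,-2,0,0]
    - [0,0,-1,0,0]
    - [0,0,0,-0.1,0]
    - [0,0,0,-0.14,0]
    - [0,0,0,-0.14,0]

```text
time_s: 4.95
ee_pos: [0.4579, 0.0641, 0.2063]
eef_rot: [[-0.157, 0.988, -0.0], [0.988, 0.157, -0.0], [-0.0, -0.0, -1.0]]
ft_force: [0.1, 0.7, -1.5]
width: 0.0093
grip_force: 39.1
```

play_rows:
  plan:
    - [0,0,0,-0.14,0]
    - [0,0,0,-0.14,0]
    - [0,0,0,-0.14,0]
    - [0,0,0,-0.14,0]
    - [0,0,0,-0.14,0]
    - [0,0,0,-0.14,0]
    - [0,0,0,-0.14,0]
    - [0,0,0,-0.14,0]

```text
time_s: 5.75
ee_pos: [0.4578, 0.0638, 0.2061]
eef_rot: [[-0.957, 0.289, -0.001], [0.289, 0.957, -0.0], [0.001, -0.001, -1.0]]
ft_force: [-0.5, 0.3, -0.6]
width: 0.0091
grip_force: 39.1
```

```bash
python3 g.py .4563 .0637 .2 167
```

```text
t 5.75 p [0.4578 0.0638 0.2061] q [-0.3063  0.3035  0.0858  2.2102 -0.0431  0.6303  1.0881] w 0.009101746732195297 F [-0.4516  0.2647 -0.6108] tilt [-0.0008 -0.0004 -1.    ]
tool-y yaw 73.20371624594014
shift cm [ 0.1369 -0.0562  0.6096]
turn -1.6370539776432118
```

play_rows:
  plan:
    - [0,0,0,-0.14,0]
    - [0,0,0,-0.14,0]
    - [0,0,0,-0.14,0]
    - [0,0,0,-0.14,0]
    - [0,0,0,-0.14,0]
    - [0,0,0,-0.14,0]
    - [0,0,0,-0.14,0]
    - [0,0,0,-0.14,0]

```text
time_s: 6.55
ee_pos: [0.4578, 0.0638, 0.2061]
eef_rot: [[-0.677, -0.736, -0.001], [-0.736, 0.677, -0.0], [0.001, 0.0, -1.0]]
ft_force: [-0.9, -0.1, -1.7]
width: 0.0093
grip_force: 39.1
```

play_rows:
  plan:
    - [0,0,0,-0.14,0]
    - [0,0,0,-0.14,0]
    - [0,0,0,-0.14,0]
    - [0,0,0,-0.1,0]
    - [0,0,0,0,0]
    - [0,0,0,0,0]

```text
time_s: 7.15
ee_pos: [0.458, 0.0638, 0.2061]
eef_rot: [[-0.23, -0.973, -0.0], [-0.973, 0.23, -0.0], [0.0, 0.0, -1.0]]
ft_force: [0.3, -0.4, -1.4]
width: 0.0093
grip_force: 39.1
```

```bash
python3 g.py .4568 .0650 .2 167; python3 - <<'E'
from h import *
np.set_printoptions(precision=4,suppress=True)
for n in ('top','side'):
  c=cam(n);P=cloud(c)
  def rect(z0,z1):
    q=P[(P[...,2]>z0)&(P[...,2]<z1)&(abs(P[...,0]-.457)<.06)&(abs(P[...,1]-.064)<.06)]
    if len(q)>10: print(n,z0,len(q),q.mean(0),cv2.minAreaRect(q[:,:2].astype(np.float32)))
  rect(.08,.10);rect(.11,.14);rect(.14,.175);rect(.175,.20)
  save(c,n+'3.png',(200,130,420,310),3)
E
```

```text
t 7.15 p [0.458  0.0638 0.2061] q [ 0.0213  0.3169 -0.3178  2.1964  0.1618  0.65    2.4987] w 0.009302936736138448 F [ 0.3025 -0.4373 -1.435 ] tilt [-0.0005 -0.0002 -1.    ]
tool-y yaw 166.70886809501798
shift cm [-0.0882  0.1456  0.6141]
turn -0.005081210299539595
side 0.08 60 [0.4517 0.0481 0.0912] ((0.4558502435684204, 0.06564104557037354), (0.09002169221639633, 0.00781952403485775), 79.75879669189453)
side 0.11 128 [0.4518 0.0464 0.1255] ((0.4591256082057953, 0.0650109276175499), (0.09067215025424957, 0.010628369636833668), 76.89633178710938)
side 0.14 156 [0.4512 0.0425 0.1577] ((0.4580804705619812, 0.06169480085372925), (0.08317335695028305, 0.010776027105748653), 77.16907501220703)
side 0.175 150 [0.4509 0.0367 0.1895] ((0.45566093921661377, 0.05236262083053589), (0.06431572139263153, 0.011624529957771301), 76.5526351928711)
```

View pics/side3.png

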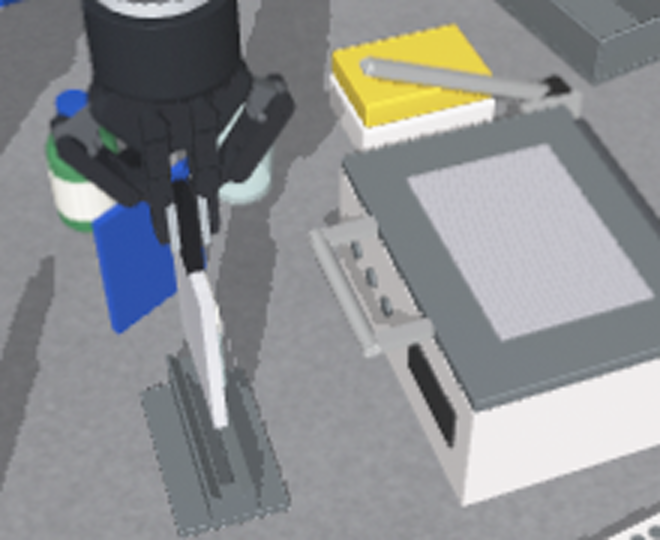

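The slides now face the dryer, to the right of the plate at crop (215,350). The plate hangs upright above the slot.

play_rows:
  plan:
    - [-0.05,0.1,2,0,0]
    - [0,0,2,0,0]
    - [0,0,0.8,0,0]
    - [0,0,0.7,0,0]
    - [0,0,0.5,0,0]
    - [0,0,0.4,0,0]
    - [0,0,0,0,0]

```text
time_s: 7.95
ee_pos: [0.4575, 0.0648, 0.1422]
eef_rot: [[-0.228, -0.974, -0.0], [-0.974, 0.228, -0.0], [0.0, 0.0, -1.0]]
ft_force: [0.2, -0.3, -1.4]
width: 0.0092
grip_force: 39.1
```

play_rows:
  plan:
    - [0,0,0.4,0,0]
    - [0,0,0.4,0,0]
    - [0,0,0.15,0,0]
    - [0,0,0.1,0,0]
    - [0,0,0,0,0]
    - [0,0,0,0,0]

```text
time_s: 8.55
ee_pos: [0.4576, 0.0648, 0.1319]
eef_rot: [[-0.228, -0.974, 0.0], [-0.974, 0.228, 0.0], [-0.0, -0.0, -1.0]]
ft_force: [-0.2, -0.6, -0.8]
width: 0.0093
grip_force: 39.1
```

play_rows:
  plan:
    - [0,0,0.1,0,0]
    - [0,0,0,0,2]
    - [0,0,0,0,4]
    - [0,0,0,0,4]
    - [0,0,-1,0,4]
    - [0,0,-3,0,4]
    - [0,0,-4,0,4]
    - [0,0,-4,0,4]

```text
time_s: 9.35
ee_pos: [0.4568, 0.0648, 0.2524]
eef_rot: [[-0.227, -0.974, -0.001], [-0.974, 0.227, 0.0], [0.0, 0.001, -1.0]]
ft_force: [1.3, -1.1, 0.3]
width: 0.0402
grip_force: 0.0
```

```bash
python3 g.py .5627 .0662 .22 170; python3 - <<'E'
from h import *
np.set_printoptions(precision=4,suppress=True)
for n in ('top','side'):
  c=cam(n);P=cloud(c)
  for z0,z1 in ((.027,.042),(.05,.08),(.09,.118),(.125,.155),(.155,.17)):
    q=P[(P[...,2]>z0)&(P[...,2]<z1)&(abs(P[...,0]-.457)<.07)&(abs(P[...,1]-.064)<.075)]
    if len(q)>10: print(n,z0,len(q),q.mean(0),q[:,2].max(),cv2.minAreaRect(q[:,:2].astype(np.float32)))
  if n=='side': save(c,n+'4.png',(200,130,420,310),3)
E
sed -n 14,22p m.py >/dev/null; python3 - <<'E'
import sys; sys.path.insert(0,'.')
from h import *
c=cam('side');P=cloud(c).reshape(-1,3); yaw=np.radians(-10.2);ex=np.array([np.cos(yaw),np.sin(yaw)]);ey=np.array([-ex[1],ex[0]])
d=P[:,:2]-[.6927,.0428];L=np.c_[d@ex-.09,d@ey,P[:,2]-.1]
a=L[(L[:,1]>.125)&(L[:,1]<.16)&(L[:,2]>.01)&(L[:,0]<-.02)&(L[:,0]>-.2)]
for x in np.arange(-.17,-.01,.01):
    q=a[(a[:,0]>=x)&(a[:,0]<x+.01)]
    if len(q): print(round(x+.005,3),len(q),q[:,2].min().round(4),q[:,2].max().round(4),q[:,1].min().round(4),q[:,1].max().round(4))
E
```

```text
t 9.35 p [0.4568 0.0648 0.2524] q [ 0.0528  0.2478 -0.3479  2.1497  0.1207  0.7631  2.5396] w 0.04016039943581946 F [ 1.3137 -1.0612  0.2627] tilt [-0.0011  0.0001 -1.    ]
tool-y yaw 166.87016777962126
shift cm [ -2.5447 -10.2883   3.2278]
turn -0.05462587728061387
side 0.027 501 [0.4496 0.0473 0.0357] 0.04199864622158578 ((0.45681697130203247, 0.06352133303880692), (0.12547343969345093, 0.032645341008901596), 76.87281036376953)
side 0.05 110 [0.4521 0.0487 0.0653] 0.07938523662110386 ((0.4589630365371704, 0.0654066875576973), (0.09176556020975113, 0.010559512302279472), 76.83800506591797)
side 0.09 116 [0.4522 0.0462 0.1041] 0.11766434566132611 ((0.45900389552116394, 0.06609921902418137), (0.09035719186067581, 0.010437292978167534), 76.9531021118164)
side 0.125 93 [0.4541 0.0561 0.1407] 0.15484141108381566 ((0.4536213278770447, 0.06557222455739975), (0.009720527566969395, 0.03796480968594551), 3.337958335876465)
side 0.155 92 [0.4575 0.0649 0.1602] 0.16248466562133612 ((0.4578515589237213, 0.06639951467514038), (0.03650164231657982, 0.009753869846463203), 77.11112976074219)
-0.155 18 0.0671 0.0787 0.1299 0.1379
-0.145 25 0.0621 0.0771 0.131 0.1385
-0.135 23 0.0602 0.0716 0.1311 0.1384
-0.125 26 0.0541 0.0689 0.1294 0.1363
-0.115 22 0.0491 0.0639 0.1291 0.1342
-0.105 23 0.0457 0.0619 0.1285 0.1351
-0.095 22 0.0428 0.0574 0.1299 0.1345
-0.085 22 0.0383 0.0533 0.129 0.1371
-0.075 21 0.0327 0.0453 0.13 0.1368
-0.065 21 0.0273 0.0415 0.1299 0.1358
-0.055 20 0.0247 0.0369 0.1296 0.1375
-0.045 23 0.0199 0.0328 0.1287 0.136
-0.035 19 0.0184 0.03 0.1277 0.1345
-0.025 17 0.0111 0.0256 0.1277 0.1363
```

View pics/side4.png

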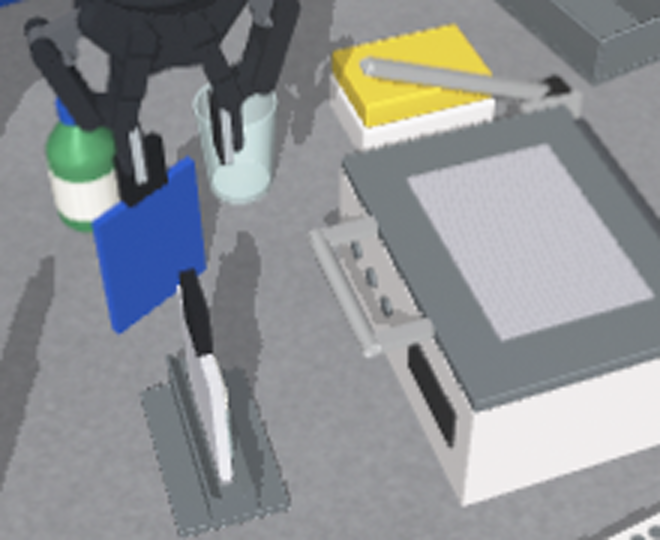

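The carrier stands home and upright in the slot, tab top at 0.160 m, slides on the dryer side (crop (215,400)). It has been let go. The index angle is about 0.40 rad. Now the handle bar.

play_rows:
  plan:
    - [-0.65,-2.5,0,0,3]
    - [-0.65,-2.6,0,0,3]
    - [-0.65,-2.6,0,0,3]
    - [-0.6,-2.4,0,0,3]
    - [0,0,2,-0.05,3]
    - [0,0,3,0,3]
    - [0,0,2,0,3]
    - [0,0,0,0,3]

```text
time_s: 10.3
ee_pos: [0.5581, 0.0658, 0.1769]
eef_rot: [[-0.178, -0.984, -0.009], [-0.984, 0.178, -0.002], [0.003, 0.009, -1.0]]
ft_force: [0.2, -0.7, -0.2]
width: 0.0303
grip_force: 0.0
```

```bash
python3 g.py .561 .0665 .089 169.6
```

```text
t 10.3 p [0.5581 0.0658 0.1769] q [ 0.0273  0.4773 -0.3035  2.0094  0.2151  0.6944  2.5507] w 0.030274828839699668 F [ 0.2035 -0.7173 -0.1821] tilt [-0.009  -0.0015 -1.    ]
tool-y yaw 169.72810130458922
shift cm [-0.147  -0.3479  8.7916]
turn 0.0022357895411820516
```

play_rows:
  plan:
    - [-0.1,-0.1,2,0,3]
    - [0,0,2,0,3]
    - [0,0,1.4,0,3]
    - [0,0,0,0,3]
    - [0,0,0,0,3]

```text
time_s: 10.8
ee_pos: [0.5629, 0.0675, 0.1272]
eef_rot: [[-0.179, -0.984, 0.0], [-0.984, 0.179, 0.0], [-0.0, -0.0, -1.0]]
ft_force: [0.2, 0.3, -0.0]
width: 0.0302
grip_force: 0.0
```

```bash
python3 g.py .561 .0665 .089 169.6; python3 -c "
from h import *
save(cam('side'),'side5.png',(240,130,420,280),4)"
```

```text
t 10.8 p [0.5629 0.0675 0.1272] q [-0.0004  0.5498 -0.2725  2.0377  0.2572  0.5858  2.512 ] w 0.030218794641580154 F [ 0.1879  0.3385 -0.0106] tilt [ 0.0001  0.     -1.    ]
tool-y yaw 169.71553716682988
shift cm [0.1345 0.1705 3.816 ]
turn 0.0020165039696074067
```

View pics/side5.png

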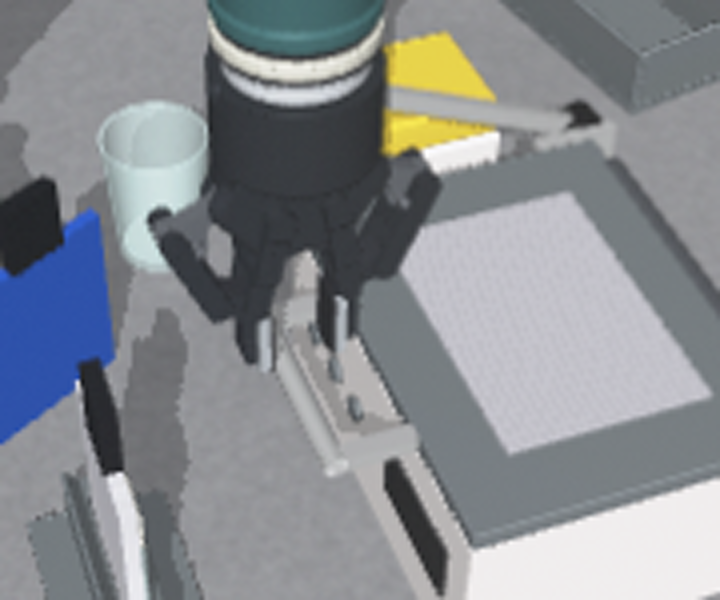

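The fingers (crop (255,350) and (335,340)) straddle the bar, the rear one between the bar and the lid edge. Descending and closing.

play_rows:
  plan:
    - [0.1,0.15,1.3,0,3]
    - [0,0,1.3,0,3]
    - [0,0,1.2,0,3]
    - [0,0,0,0,3]
    - [0,0,0,0,0]
    - [0,0,0,0,0]
    - [0,0,0,0,0]
    - [0,0,0,0,0]
  grip_force: 80

```text
time_s: 11.65
ee_pos: [0.5618, 0.0666, 0.0889]
eef_rot: [[-0.179, -0.984, 0.001], [-0.984, 0.179, 0.0], [-0.001, -0.001, -1.0]]
ft_force: [3.2, -0.8, -6.5]
width: 0.0094
grip_force: 77.9
```

```bash
python3 g.py .561 .0665 .089 169.6
```

```text
t 11.65 p [0.5618 0.0666 0.0889] q [-0.0219  0.6061 -0.2433  2.0605  0.2875  0.5049  2.4852] w 0.009431850530110687 F [ 3.1892 -0.8018 -6.4747] tilt [ 0.0015  0.0004 -1.    ]
tool-y yaw 169.66945258773038
shift cm [ 0.0286  0.0795 -0.0107]
turn 0.0012121763299253775
```

play_rows:
  plan:
    - [0,-0.05,-1.1,0,0]
    - [0,-0.12,-1.1,0,0]
    - [0,-0.17,-1.1,0,0]
    - [0,-0.22,-1.1,0,0]
    - [0,0,0,0,0]

```text
time_s: 12.15
ee_pos: [0.5674, 0.0656, 0.1343]
eef_rot: [[-0.179, -0.984, 0.002], [-0.984, 0.179, 0.0], [-0.001, -0.002, -1.0]]
ft_force: [5.4, 0.2, -9.9]
width: 0.0094
grip_force: 78.0
```

```bash
cat > lid.py <<'E'
from h import *
np.set_printoptions(precision=4,suppress=True)
yaw=np.radians(-10.2);ex=np.array([np.cos(yaw),np.sin(yaw)]);ey=np.array([-ex[1],ex[0]])
for n in ('side','top'):
    c=cam(n);P=cloud(c).reshape(-1,3)
    d=P[:,:2]-[.6927,.0428];L=np.c_[d@ex-.09,d@ey,P[:,2]-.1]
    for nm,y0,y1,x0 in (('idx',.125,.16,-.16),('lid',-.11,.11,-.14)):
        a=L[(L[:,1]>y0)&(L[:,1]<y1)&(L[:,2]>.014)&(L[:,2]<.12)&(L[:,0]<-.03)&(L[:,0]>x0)]
        for _ in range(5):
            f=np.polyfit(a[:,0],a[:,2],1); r=abs(np.polyval(f,a[:,0])-a[:,2]); a=a[r<max(.006,2.5*np.median(r))]
        print(n,nm,len(a),'angle',-np.arctan(f[0]),'z0',f[1],'med res',np.median(r))
e=env.get_state();print(e['time_s'],e['ee_pos'],e['ft_force'],e['width'],e['grip_force'])
E
python3 lid.py
```

```text
side idx 183 angle 0.40301559368228573 z0 0.008350662385282558 med res 0.003690531335435669
side lid 3435 angle 0.2023401616784071 z0 0.014043796244110448 med res 0.0008921056049141715
top idx 148 angle 0.3910290670293786 z0 0.015012853641394075 med res 0.0018540170906047662
top lid 3272 angle 0.19606712715482244 z0 0.014529409533753859 med res 0.0016382589270484
12.25 [0.5671 0.0656 0.1331] [ 6.2557 -0.791  -9.397 ] 0.009269873757425606 78.04237604141235
```

play_rows:
  plan:
    - [0,-0.27,-1.07,0,0]
    - [0,-0.33,-1.06,0,0]
    - [0,-0.38,-1.04,0,0]
    - [0,-0.43,-1.03,0,0]
    - [0,0,0,0,0]
    - [0,0,0,0,0]

```text
time_s: 12.85
ee_pos: [0.5801, 0.0632, 0.1744]
eef_rot: [[-0.178, -0.984, 0.0], [-0.984, 0.178, -0.0], [0.0, -0.0, -1.0]]
ft_force: [4.6, -0.8, -8.0]
width: 0.0089
grip_force: 77.9
```

```bash
python3 lid.py; python3 -c "
from h import *
save(cam('side'),'side6.png',(200,110,450,310),3)"
```

```text
side idx 70 angle 0.362868347059658 z0 0.010915964634140232 med res 0.003355495485277797
side lid 3036 angle 0.3789852394989938 z0 0.015167658797616654 med res 0.000949356389144014
top idx 144 angle 0.390217921097941 z0 0.01540266235408664 med res 0.0016070852070615566
top lid 2504 angle 0.37147692034883967 z0 0.015726317269437785 med res 0.0015850972250295095
12.95 [0.58   0.0632 0.1743] [ 2.8268  0.399  -8.3125] 0.009185247165566932 77.92315006256104
```

View pics/side6.png

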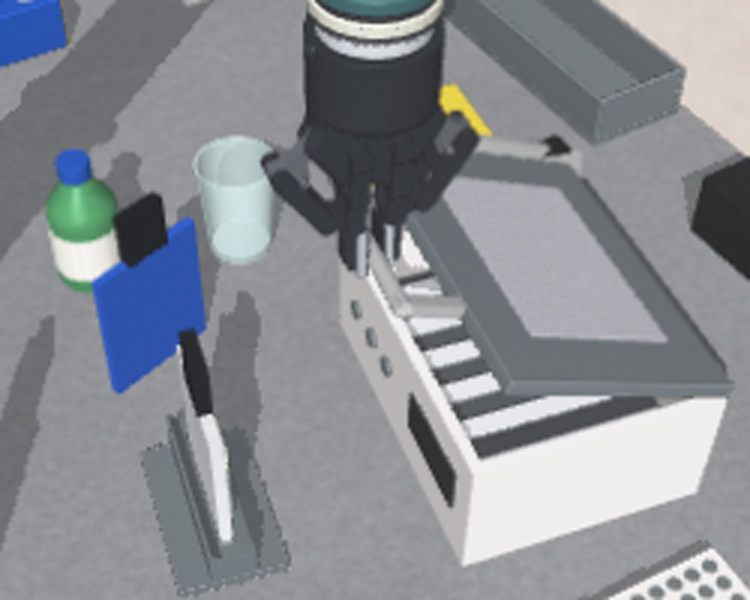

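play_rows:
  plan:
    - [0,-0.18,-0.45,0,0]
    - [0,0,0,0,0]
    - [0,0,0,0,0]
    - [0,0,0,0,0]
    - [0,0,0,0,0]
    - [0,0,0,0,0]
    - [0,0,0,0,0]
    - [0,0,0,0,0]
  grip_force: 110

```text
time_s: 13.8
ee_pos: [0.5822, 0.0628, 0.1793]
eef_rot: [[-0.179, -0.984, -0.0], [-0.984, 0.179, -0.0], [0.0, 0.0, -1.0]]
ft_force: [3.5, -0.9, -10.2]
width: 0.0084
grip_force: 107.5
```

```bash
python3 lid.py
```

```text
side idx 61 angle 0.3663632328814736 z0 0.011527375139502475 med res 0.002881361136791275
side lid 2983 angle 0.4020115091064214 z0 0.015329987233472744 med res 0.0009963285405780557
top idx 144 angle 0.39716961953083263 z0 0.014245804984502947 med res 0.0018392873749755768
top lid 2375 angle 0.3968588895941235 z0 0.01562864490086405 med res 0.0015666862143643295
13.9 [0.5822 0.0627 0.1793] [ 3.7078 -0.2783 -9.5097] 0.00815328253240454 107.4883246421814
```

play_rows:
  plan:
    - [0,0,0,0,0]
    - [0,0,0,0,0]
    - [0,0,0,0,0]
    - [0,0,0,0,0]
    - [0,0,0,0,0]
    - [0,0,0,0,0]
    - [0,0,0,0,0]
    - [0,0,0,0,0]

```text
time_s: 14.7
ee_pos: [0.5822, 0.0628, 0.1793]
eef_rot: [[-0.179, -0.984, -0.0], [-0.984, 0.179, -0.0], [0.0, 0.0, -1.0]]
ft_force: [4.2, -0.9, -9.8]
width: 0.0081
grip_force: 107.5
```

```bash
python3 lid.py
```

```text
side idx 62 angle 0.37911030326628553 z0 0.010986708536871566 med res 0.0029721129623747847
side lid 2980 angle 0.40212821154999767 z0 0.015317572861893027 med res 0.0009629114167089975
top idx 143 angle 0.41111891209676604 z0 0.013086952150346108 med res 0.001512131143300982
top lid 2376 angle 0.396699865301215 z0 0.01566787905471805 med res 0.0015614599547556299
14.8 [0.5822 0.0628 0.1793] [ 3.1241 -2.0206 -9.9324] 0.008210134988366414 107.48369693756104
```

The lid is steady at about 0.40 rad, level with the index arm (also about 0.40), and firmly held.

```bash
python3 -c "
from station import env
print(env.job_done())"
```

```text
the job is handed in; nothing more can be done
None
```

I handed the job in: the carrier is turned round, home in its slot with the slides towards the dryer and let go; the gripper is holding the lid still at about 0.40 rad, level with the index arm by camera. The verdict itself was not shown.

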